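# Put a tray of slides into the latched drying hood

### The arm

A 6-joint arm with a two-finger parallel gripper is mounted at the origin on a cart in front of the work surface, level with it; the furniture and walls round the work are solid. World frame = base frame: x ahead of the robot, y to its left, z up, the work surface at z = 0. Lengths are in m, angles in degrees, forces in N, time in s.
With the tool pointing down it reaches from about 0.325 to 0.925 m from the base axis. Payload 3.1 kg.
Tool frame: the origin (TCP) lies between the finger pads; the fingertips stand 8 mm ahead of it and the grasp point (between the pads) lies 11 mm behind it (manip.tip_reach is the z of the fingertips in the tool frame, in m); z points along the fingers, y is the line along which they close (so a half turn about z gives the same grasp; the last joint's range is limited). The gripper opens to 85 mm and grips with 20 to 120 N. Pads are 22 mm wide; open, the fingers measure 114 mm over their backs; the gripper's body (76 mm by 85 mm) begins 54 mm behind the grasp point. The pads swing forward as they close: fully open they stand 13 mm farther back than shut.
Start: joints at [-76.673, 12.427, 92.441, -0, 75.132, -6.429], TCP at [0.211, -0.588, 0.239] pointing down, gripper open.
Joint ranges: [-157.48, 157.48], [-44.54, 120.13], [17.64, 146.25], [-64.5, 244.5], [7.68, 150.69], [-147.95, 147.95]. Speed limits (degrees/s): [159.86, 159.86, 180, 180, 180, 180].

### API

Orientations are given as [roll, pitch, yaw] about the fixed x, y, z axes, in that order (R = Rz(yaw) Ry(pitch) Rx(roll)).
In Python, from bench import manip gives the robot as it stands. The module is installed in compiled form; this text tells all that it offers.
- The arm moves only by the tool jog_arm, never from a script. Its argument "commands" is a list of rows, each an object with "gripper": the finger opening in m, from 0 to 0.0854; "offset": the shift along the world's x, y, z in m, a list of three; "spin": the turn about the world's z in degrees. A call has 1 to 12 rows; each row shifts and turns the commanded pose from where the row before left it; what a row does not reach is not made up. A row lasts 1/10 s, in which the tool goes at most 50 mm and 8.59 degrees, less where a joint would pass 70% of its speed; a pose out of reach is approached as far as the arm can. A call with a gripper value outside its range is refused whole. The fingers move at their own pace and stop on an object; "grip_force" is the grip in N (left out, the last holds). Time passes only in rows, so rows that do not move let the fingers close. It gives the time, the measured TCP pose, the force, the opening and the grip force at its end, in the units of the state.
- manip.sense(): the state, without advancing time (a new reading comes with each control period).
- manip.read_camera(name): name is "scene" or "top"; returns the picture (384x512x3 uint8, red, green, blue); there is no depth.
- manip.camera_info(name): a dict with "mtx" (3x3 intrinsics, pixels), "R" (3x3) and "t" (3): a world point X has camera coordinates R X + t. Camera axes: x right, y down, z forward; pixel columns grow to the right and rows downward; lengths in m; the calibration is good to about 2 mm. A picture is of the moment at which its call begins. camera_info takes no time and is no camera call.
- manip.hand_in(): hands the job in; it is judged then, once.
The state is a dict: "t": time; "qpos": joint angles; "joint_velocities": joint speeds; "joint_torque": joint torques, N m; "ee_pos": TCP position; "orientation": TCP orientation; "ft_force": force on the tool from outside, world axes, zero at the start; "torque": the same for the moment, N m; "gripper_width": finger opening in m; "finger_force": force on a finger pad.
Only numpy, scipy, OpenCV 4.12 (cv2) and the standard library are available. Lean on these libraries where they do the work, as an engineer would, in place of code of your own. Each camera call takes 0.05 s, during which the arm holds its last target. There are 200 camera calls.

### The job

Put the tray of microscope slides into the drying hood to dry. Press the thumb lever to lift the latch bar out of its catch and swing the door well open, take the cover off the tray and lay it flat, handle up, on the open bench, and bring the uncovered tray, kept level, wholly inside the hood with the door still open. Then swing the door shut until the latch bar has dropped back into its catch, and leave the other things on the bench where they are.

Things in the scene. Friction and masses are not known exactly. Their poses are not given: they have to be found in the camera images.
- hood: Drying hood, fixed: a low box of clear panes in an aluminium frame, 210 wide (y), 135 deep (x), 75 high, no floor, so the bench runs straight in. Origin at bench height under its middle; x points to its rear, away from the robot, y to its left, z up.
- hood_mouth (a point): Middle of the hood's front opening, at bench height; axes as the hood's, x points in. Opening 124 wide (y -62 to 62); its upright posts have their fronts at x = 0. The lintel over it is set back to x = 17 and leaves 52 above the bench. The rear pane is 129 in.
- catch (a point): Where the bar's nose rests, in the catch on the front of the right post, 52 above the bench, 18 in front of the post. In front of the nose stands a lip 8 high (top 54 above the bench) with a ramp before it, reaching 22 out to the front from here: a door that swings shut lifts the bar over the lip by itself and it drops in.
- gate_hinge (a point): On the door's upright hinge axis, 76 left (+y) of hood_mouth and 7 in front of it, 37 above the bench. Turns with the door: shut, its axes are the hood's. The door is a framed clear panel, 8 thick, centred on the axis, from 6 to 142 along its own -y and 4 to 70 above the bench; outer face at its own x = -4. Its free right edge comes towards the robot as it opens.
- gate (a joint): Angle of the door, rad: 0 shut, grows as it swings towards the robot, stop at 2.0. It stays where it is left (light friction, about 1 N at the knob). Latched, it gives only about 0.01.
- latch (a joint): Angle of the latch bar, rad: 0 level (down), 0.45 upper stop; from 0.30 its nose is clear of the catch. The bar, 12 high and 5 thick, is pivoted on the door's outer face 122 from the hinge axis, 52 above the bench; its nose reaches 49 past the pivot, the thumb lever is its other arm. Let go, it falls back by its own weight.
- thumb_pad (a point): Centre of the upper face of the thumb pad at the lever's end, 60 above the bench at rest, 43 from the pivot towards the hinge. Pad 44 (x, square to the door) by 40 (y), 3 to 47 in front of the door's outer face, with lips 8 high on its front edge (inner face 21 towards -x from the point) and on its hinge-side end (18 towards +y). Pressing it 14 down (under 1 N) frees the bar.
- gate_knob (a point): Centre of the front of a round push knob, 24 in diameter, on the door's outer face below the bar's pivot: stands 30 out, 125 from the hinge axis, centre 22 above the bench. Its -x points out of the door. The bar and its bolt stand only 14 out, the thumb pad beside it 47.
- tray_center (a point): Centre, half-way up, of the steel slide tray standing loose on the bench: 96 long (x), 60 wide (y), 34 high, walls 3, 0.25 kg, six glass slides inside below the rim. With its cover on it is 60 high and does not pass under the lintel.
- cover_grip (a point): Centre of the black grip bar of the tray's loose steel cover: bar 54 long (x), 11 wide (y), 11 high, centre 19 above the top plate and 27.5 above the cover's lower edge. Cover 106 (x) by 70 (y), its 7 deep rim hanging loosely over the tray's walls, 0.12 kg. On the tray at the start, x along the tray.
- flask_center (a point): Centre of a foil-wrapped flask, 70 across and 78 high, standing right of the hood. To be left alone.
- tip_box_center (a point): Centre of a dark-based box of pipette tips, 90 x 127 x 63 high, at the right. To be left alone.
- cube_box_center (a point): Centre of a small clear lidded box, 66 x 65 x 49 high, at the left. To be left alone.

How it is judged:
By the outcome, as a careful person would: the job done as asked, in the order asked, and still so for the second after the job is handed in, with the robot touching nothing.
It also fails if it takes over 72 s, if anything falls off the work surface, if the arm or the gripper's body presses on something with over 40 N, if the wrist force passes 120 N, or if a joint passes its speed limit or range.

## Working session

There is one attempt and no reset: what is moved stays moved. The work goes in short steps, Python scripts to look and compute and a tool call to move; the robot and the scene stay as the last step left them, time stands still between calls to the robot, and variables do not carry over. Pictures are saved under pics/ and viewed, at most 10 in all, crops included, and the job is handed in when it is done.

Besides the shell and the picture viewer there is one more tool, called after "Emit:" as name([rows], argument=value, ...), one row to a line, values as JSON. jog_arm: Moves the arm, as the interface text tells. Its arguments: {"type":"object","properties":{"commands":{"type":"array"},"grip_force":{"type":"number"}},"required":["commands"]}

```bash
mkdir -p pics; cat > h.py <<'E'
import numpy as np, cv2
from bench import manip
def cam(n):
    i=manip.camera_info(n); return np.array(i["mtx"]),np.array(i["R"]),np.array(i["t"])
def ray(n,u,v,z):
    K,R,t=cam(n); c=-R.T@t; d=R.T@np.linalg.solve(K,[u,v,1.]); return c+d*(z-c[2])/d[2]
def proj(n,X):
    K,R,t=cam(n); p=K@(R@np.array(X)+t); return p[:2]/p[2]
def shot(n,f):
    im=manip.read_camera(n)[:,:,::-1].copy(); cv2.imwrite("pics/%s.png"%f,im); return im
E
python3 - <<'E'
from h import *
for n in("top","scene"):
    shot(n,n+"0"); K,R,t=cam(n); print(n,K.tolist(),(-R.T@t).round(3),R.round(2).tolist())
print(manip.sense())
E
```

```text
top [[445.4286079393766, 0.0, 262.0980819601956], [0.0, 445.4286079393766, 193.35969382764753], [0.0, 0.0, 1.0]] [0.01  0.05  1.482] [[-0.09, -1.0, 0.01], [-0.92, 0.08, -0.38], [0.38, -0.05, -0.93]]
scene [[455.81236929870914, 0.0, 255.99366731550413], [0.0, 455.81236929870914, 191.23010886311806], [0.0, 0.0, 1.0]] [0.15  0.957 0.84 ] [[-0.91, -0.42, -0.0], [-0.24, 0.53, -0.81], [0.34, -0.74, -0.58]]
{'t': 0.1, 'qpos': array([-7.66725526e+01,  1.24745087e+01,  9.25200621e+01, -1.53512107e-03,
        7.51328677e+01, -6.42843325e+00]), 'joint_velocities': array([ 0.03956135, -0.16734349, -0.10937852, -0.04126437,  0.07470986,
       -0.02527759]), 'joint_torque': array([-8.90507636e-04, -3.98077583e+01, -3.04971600e+01, -2.02442825e-04,
        4.20692479e-03, -2.26873155e-06]), 'ee_pos': array([ 0.21110546, -0.58749855,  0.2380693 ]), 'orientation': array([-1.79873197e+02, -1.27947447e-02,  1.97562620e+01]), 'ft_force': array([-0.10679066,  0.32460457, -0.2926124 ]), 'torque': array([-0.01443938,  0.0361413 , -0.00354046]), 'finger_force': 0.0, 'gripper_width': 0.0855649979046991}
```

View pics/top0.png

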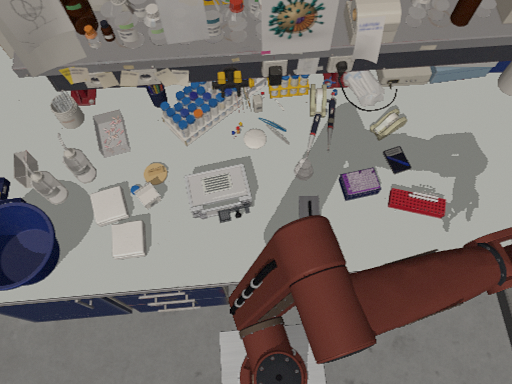

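View pics/scene0.png

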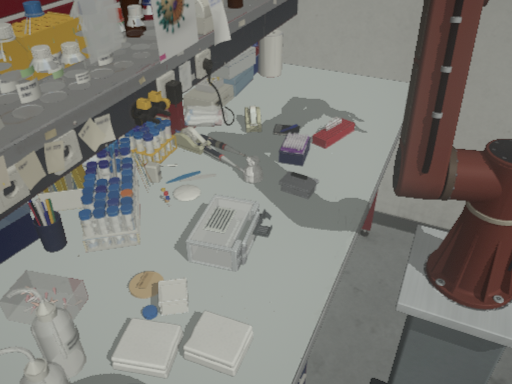

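The top view shows the hood around (218,190), with its mouth and knob at about (230,213), the covered tray at (309,207), the flask at (304,167) and the tip box at (360,183). In the scene view the hood is at (225,230) and the tray at (298,184). I'll enlarge both.

```bash
python3 - <<'E'
import cv2
a=cv2.imread("pics/top0.png")[150:250,175:335]; cv2.imwrite("pics/top0c.png",cv2.resize(a,None,fx=5,fy=5,interpolation=cv2.INTER_CUBIC))
a=cv2.imread("pics/scene0.png")[165:275,180:325]; cv2.imwrite("pics/scene0c.png",cv2.resize(a,None,fx=5,fy=5,interpolation=cv2.INTER_CUBIC))
E
```

```text
(no output)
```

View pics/top0c.png

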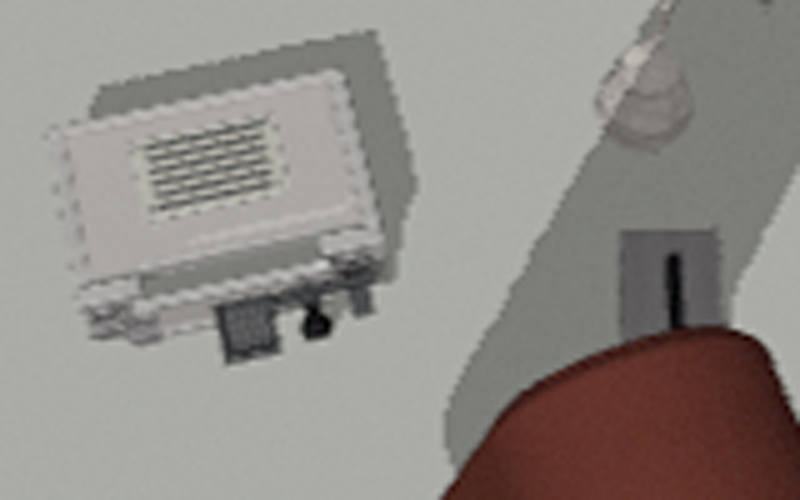

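View pics/scene0c.png

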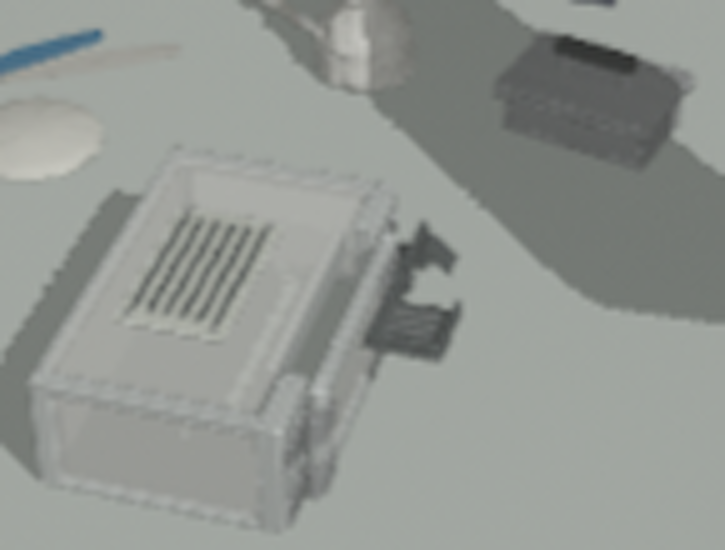

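The top crop shows hood roof corners at (62,130), (335,72) and (380,235), the thumb pad at about (250,330), the knob at (315,323), and the grip bar at x≈675 with its rear end at y≈252. In the scene crop the grip bar is at (595,55), the roof corners are at (35,380), (285,425), (395,190) and (175,152), and the pad is at (417,330).

```bash
python3 - <<'E'
from h import *
T=lambda u,v,z:ray("top",175+u/5-.4,150+v/5-.4,z)
S=lambda u,v,z:ray("scene",180+u/5-.4,165+v/5-.4,z)
p=lambda n,X:print(n,(X*1000).round(0))
for n,u,v,z in [("roofRL",62,130,.075),("roofRR",335,72,.075),("roofFR",383,235,.075),("pad c",250,332,.062),("padFL",228,362,.068),("padFR",282,350,.062),("knob",315,325,.022),("bar rear",675,252,.06),("bar ax",675,320,.06),("coverRL",622,232,.036),("coverRR",718,232,.036),("flaskbase",650,120,.0)]: p("T "+n,T(u,v,z))
for n,u,v,z in [("roofRL",35,380,.075),("roofFL",285,425,.075),("roofFR",395,190,.075),("roofRR",175,152,.075),("botRL",45,482,0),("botFL",275,530,0),("pad c",415,330,.06),("bar rear",560,48,.06),("bar front",635,65,.06),("covRR",548,35,.0355),("covRL",497,92,.0355),("covFL",650,135,.0355),("covFR",690,85,.0355),("botFL tray",640,168,0.0),("botRL",507,130,0)]: p("S "+n,S(u,v,z))
E
```

```text
T roofRL [668. 233.  75.]
T roofRR [697.  41.  75.]
T roofFR [571.  18.  75.]
T pad c [514. 113.  62.]
T padFL [492. 129.  68.]
T padFR [499.  92.  62.]
T knob [529.  69.  22.]
T bar rear [ 547. -181.   60.]
T bar ax [ 498. -174.   60.]
T coverRL [ 574. -150.   36.]
T coverRR [ 568. -217.   36.]
T flaskbase [ 674. -186.    0.]
S roofRL [664. 252.  75.]
S roofFL [535. 229.  75.]
S roofFR [565.  34.  75.]
S roofRR [694.  53.  75.]
S botRL [668. 249.   0.]
S botFL [543. 230.   0.]
S pad c [513. 122.  60.]
S bar rear [ 540. -159.   60.]
S bar front [ 491. -161.   60.]
S covRR [ 564. -205.   35.]
S covRL [ 570. -132.   35.]
S covFL [ 468. -128.   35.]
S covFR [ 463. -189.   35.]
S botFL tray [ 477. -140.    0.]
S botRL [ 567. -143.    0.]
```

```bash
python3 - <<'E'
from h import *
def comps(n,box,lo,hi,mn=6):
    im=cv2.imread("pics/%s0.png"%n).astype(int); x0,y0,x1,y1=box; c=im[y0:y1,x0:x1]; m=((c.max(2)<hi)&(c.max(2)>=lo)&(c.max(2)-c.min(2)<25)).astype(np.uint8)
    k,l,s,ce=cv2.connectedComponentsWithStats(m)
    for i in range(1,k):
        if s[i,4]>=mn:
            cnt=np.argwhere(l==i)[:,::-1].astype(np.float32); r=cv2.minAreaRect(cnt)
            print(n,lo,hi,"bbox",s[i,:4]+[x0,y0,0,0],s[i,4],"c",(ce[i]+[x0,y0]).round(1),"corners",(cv2.boxPoints(r)+[x0,y0]).round(1).tolist())
comps("top",(215,205,255,225),0,50); comps("top",(215,205,255,225),50,105)
comps("top",(295,190,325,220),0,50,);comps("top",(295,190,325,218),80,122,40)
comps("scene",(250,205,275,240),0,110,10)
comps("scene",(275,165,325,205),0,50);comps("scene",(275,165,325,205),0,105,60)
def tri(a,b):
    A=[];y=[]
    for n,(u,v) in(("top",a),("scene",b)):
        K,R,t=cam(n); c=-R.T@t; d=R.T@np.linalg.solve(K,[u,v,1.]); d/=np.linalg.norm(d); P=np.eye(3)-np.outer(d,d); A.append(P); y.append(P@c)
    X,r,*_=np.linalg.lstsq(np.vstack(A),np.hstack(y),rcond=None); return X.round(4),r
t=lambda u,v:(175+u/5-.4,150+v/5-.4); s=lambda u,v:(180+u/5-.4,165+v/5-.4)
print(tri(t(62,130),s(35,380)),tri(t(335,72),s(175,152)),tri(t(675,252),s(560,48)),tri(t(250,332),s(415,330)))
E
```

```text
top 0 50 bbox [236 211   5   6] 24 c [237.8 213.9] corners [[236.0, 211.0], [240.0, 211.0], [240.0, 216.0], [236.0, 216.0]]
top 50 105 bbox [218 205  33  18] 227 c [230.9 212.2] corners [[216.9, 210.8], [249.4, 202.6], [252.4, 214.4], [219.9, 222.5]]
top 50 105 bbox [235 215   5   3] 6 c [236.7 216.5] corners [[234.4, 216.2], [235.0, 215.0], [239.0, 217.0], [238.4, 218.2]]
top 0 50 bbox [308 201   4  15] 39 c [309.4 207.8] corners [[307.4, 201.2], [310.0, 200.9], [311.5, 214.9], [308.9, 215.2]]
top 80 122 bbox [298 195  23  23] 388 c [308.  205.4] corners [[297.0, 196.1], [319.0, 194.9], [320.1, 216.0], [298.1, 217.2]]
scene 0 110 bbox [253 210  19  27] 254 c [262.1 225.7] corners [[252.0, 233.9], [260.8, 208.9], [275.9, 214.2], [267.0, 239.2]]
scene 0 105 bbox [279 172  37  27] 675 c [297.3 184.5] corners [[276.5, 188.5], [283.3, 168.1], [317.2, 179.4], [310.4, 199.8]]
(array([0.6766, 0.2351, 0.0569]), array([2.04628997e-07])) (array([0.7009, 0.0412, 0.0653]), array([2.60546682e-07])) (array([ 0.5505, -0.1836,  0.0437]), array([1.16287868e-05])) (array([0.5173, 0.1133, 0.0518]), array([5.83873813e-08]))
```

```bash
python3 - <<'E'
from h import *
def blob(n,box,f):
    im=cv2.imread("pics/%s0.png"%n).astype(int); x0,y0,x1,y1=box; c=im[y0:y1,x0:x1]; b,g,r=c[...,0],c[...,1],c[...,2]
    q=np.argwhere(f(b,g,r)); q=q[:,::-1]+[x0,y0]; print(n,len(q),q.mean(0).round(1),q[q[:,0].argmin()],q[q[:,0].argmax()]); return q.mean(0)
pen=lambda b,g,r:(b-r>40)
a=blob("top",(255,115,290,135),pen); b=blob("scene",(160,165,206,187),pen)
print(ray("top",*a,.004),ray("scene",*b,.004))
red=lambda b,g,r:(r-g>60)
a=blob("top",(385,180,450,222),red); b=blob("scene",(310,112,360,150),red)
print(ray("top",*a,.01),ray("scene",*b,.01))
k=lambda b,g,r:(np.maximum(np.maximum(b,g),r)<60)
b=blob("scene",(285,168,312,184),k); a=np.array([309.4,207.8]); print(ray("scene",*b,.055),ray("top",*a,.06))
for X in([0,0,0],[0.211,-.588,.239],[0.211,-.588,.40]): print(proj("top",X),proj("scene",X))
E
```

```text
top 63 [273.5 124.6] [259 118] [285 130]
scene 82 [183.9 176.1] [168 181] [199 171]
[ 0.88756204 -0.09306665  0.004     ] [ 0.88730645 -0.08200552  0.004     ]
top 925 [415.9 203.7] [388 206] [445 200]
scene 385 [335.3 132.6] [314 135] [353 124]
[ 0.51868659 -0.56360448  0.01      ] [ 0.51548463 -0.56676803  0.01      ]
scene 39 [299.1 175.4] [292 173] [306 177]
[ 0.51840358 -0.16960979  0.055     ] [ 0.51862834 -0.17639176  0.06      ]
[272.74725216 376.80131483] [468.8709075  274.99616685]
[475.49687299 275.65511578] [432.90655632  86.7125555 ]
[505.01209436 262.26791901] [444.52073842  37.7570473 ]
```

Emit:
jog_arm([
  {"gripper": 0,"offset": [0.018,0.044,0],"spin": 5},
  {"gripper": 0,"offset": [0.018,0.044,0],"spin": 5},
  {"gripper": 0,"offset": [0.018,0.044,0],"spin": 5},
  {"gripper": 0,"offset": [0.018,0.044,0],"spin": 5},
  {"gripper": 0,"offset": [0.018,0.044,0],"spin": 5},
  {"gripper": 0,"offset": [0.018,0.044,0],"spin": 5},
  {"gripper": 0,"offset": [0.018,0.044,0],"spin": 5},
  {"gripper": 0,"offset": [0.018,0.044,0],"spin": 5},
  {"gripper": 0,"offset": [0.018,0.044,0],"spin": 5},
  {"gripper": 0,"offset": [0.018,0.044,0],"spin": 5},
  {"gripper": 0,"offset": [0.018,0.044,0],"spin": 5},
  {"gripper": 0,"offset": [0.018,0.044,0],"spin": 5},
])

```text
t: 1.3
ee_pos: [0.4273, -0.0582, 0.2391]
orientation: [180.0, 0.0, 80.0]
ft_force: [1.2, -0.6, 0.3]
gripper_width: -0.0
finger_force: 0.0
```

Emit:
jog_arm([
  {"gripper": 0,"offset": [0.018,0.044,-0.02],"spin": 5},
  {"gripper": 0,"offset": [0.018,0.044,-0.02],"spin": 5},
  {"gripper": 0,"offset": [0.018,0.044,-0.03],"spin": 5},
  {"gripper": 0,"offset": [0.018,0.044,-0.03],"spin": 4},
  {"gripper": 0,"offset": [0,0,-0.02],"spin": 0},
  {"gripper": 0,"offset": [0,0,0],"spin": 0},
  {"gripper": 0,"offset": [0,0,0],"spin": 0},
])

```text
t: 2.0
ee_pos: [0.4934, 0.1032, 0.1267]
orientation: [-179.9, 0.0, 98.8]
ft_force: [0.5, 0.1, 0.4]
gripper_width: -0.0002
finger_force: 0.0
```

```bash
python3 - <<'E'
from h import *
s=manip.sense(); print(s['t'],s['ee_pos'].round(4),s['orientation'].round(1),s['ft_force'].round(1))
t=shot("top","top1"); c=shot("scene","sc1")
a=cv2.resize(t[140:250,180:330],None,fx=4,fy=4,interpolation=cv2.INTER_CUBIC)
b=cv2.resize(c[150:275,185:325],None,fx=4,fy=4,interpolation=cv2.INTER_CUBIC)
cv2.imwrite("pics/c1.png",cv2.resize(c[150:275,185:325],None,fx=4.8,fy=4.8,interpolation=cv2.INTER_CUBIC)); cv2.imwrite("pics/t1.png",a)
e=s['ee_pos']; print("tip proj scene",proj("scene",e+[0,0,-.008]),"top",proj("top",e+[0,0,-.008]))
E
```

```text
2.0 [0.4934 0.1032 0.1267] [-179.9    0.    98.8] [0.5 0.1 0.4]
tip proj scene [272.84310142 210.83165649] top [226.81676378 215.90821941]
```

View pics/c1.png

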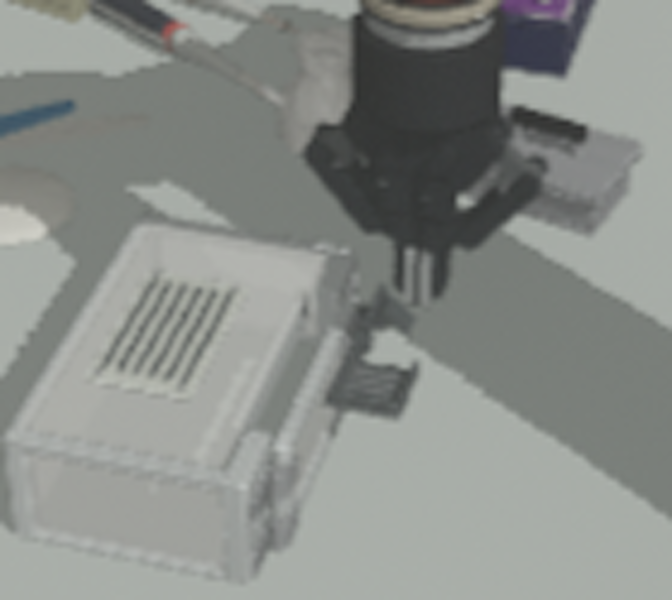

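The crop shows the fingertip at about (418,300), i.e. full-image (272,212), within 2 px of its projection. The pad centre is at (370,388), i.e. (262,231). I'm taking the pad at about (0.512, 0.117) and moving over it, then down.

Emit:
jog_arm([
  {"gripper": 0,"offset": [0.0095,0.007,0],"spin": 0},
  {"gripper": 0,"offset": [0.0095,0.007,-0.01],"spin": 0},
  {"gripper": 0,"offset": [0,0,-0.02],"spin": 0},
  {"gripper": 0,"offset": [0,0,-0.02],"spin": 0},
  {"gripper": 0,"offset": [0,0,-0.005],"spin": 0},
  {"gripper": 0,"offset": [0,0,0],"spin": 0},
])

```text
t: 2.7
ee_pos: [0.5134, 0.1171, 0.0721]
orientation: [-180.0, -0.0, 98.7]
ft_force: [-0.0, -1.2, -0.1]
gripper_width: 0.0002
finger_force: 0.0
```

Emit:
jog_arm([
  {"gripper": 0,"offset": [0,0,-0.004],"spin": 0},
  {"gripper": 0,"offset": [0,0,-0.003],"spin": 0},
  {"gripper": 0,"offset": [0,0,0],"spin": 0},
])

```text
t: 3.0
ee_pos: [0.5137, 0.1174, 0.0657]
orientation: [179.9, 0.0, 98.7]
ft_force: [0.2, 0.2, 0.4]
gripper_width: 0.0003
finger_force: 0.1
```

Emit:
jog_arm([
  {"gripper": 0,"offset": [0,0,-0.003],"spin": 0},
  {"gripper": 0,"offset": [0,0,-0.003],"spin": 0},
  {"gripper": 0,"offset": [0,0,0],"spin": 0},
])

```text
t: 3.3
ee_pos: [0.5128, 0.1173, 0.0587]
orientation: [-180.0, -0.0, 98.8]
ft_force: [0.6, 0.4, -0.6]
gripper_width: 0.0001
finger_force: 0.1
```

Emit:
jog_arm([
  {"gripper": 0,"offset": [0,0,-0.0035],"spin": 0},
  {"gripper": 0,"offset": [0,0,0],"spin": 0},
  {"gripper": 0,"offset": [-0.004,0.0007,0],"spin": 0},
  {"gripper": 0,"offset": [-0.004,0.0007,0],"spin": 0},
  {"gripper": 0,"offset": [-0.004,0.0007,0],"spin": -3},
  {"gripper": 0,"offset": [0,0,0],"spin": 0},
])

```text
t: 3.9
ee_pos: [0.5005, 0.1197, 0.0557]
orientation: [-180.0, -0.0, 95.8]
ft_force: [0.2, 0.3, -0.6]
gripper_width: 0.0
finger_force: 0.2
```

```bash
python3 - <<'E'
from h import *
c=shot("scene","sc2"); a=cv2.imread("pics/sc1.png"); print(cv2.absdiff(a,c)[215:245,225:262].max(2).mean())
cv2.imwrite("pics/c2.png",cv2.resize(c[170:275,185:325],None,fx=5,fy=5,interpolation=cv2.INTER_CUBIC))
h=np.array([.5275,.201]); s=manip.sense(); p=s['ee_pos'][:2]-h; print(s['ee_pos'],s['ft_force'].round(1))
q0=h+p
for k in range(1,24):
    a=-np.radians(4.5*k); R=np.array([[np.cos(a),-np.sin(a)],[np.sin(a),np.cos(a)]]); q=h+R@p; print(k,((q-q0)*1000).round(1),(q*1000).round(0)); q0=q
E
```

```text
16.345945945945946
[0.50063588 0.11955282 0.05567744] [0.2 0.9 0.7]
1 [-6.3  2.4] [494. 122.]
2 [-6.1  2.8] [488. 125.]
3 [-5.9  3.3] [482. 128.]
4 [-5.6  3.8] [477. 132.]
5 [-5.3  4.2] [472. 136.]
6 [-4.9  4.6] [467. 141.]
7 [-4.5  5. ] [462. 146.]
8 [-4.1  5.3] [458. 151.]
9 [-3.7  5.6] [454. 157.]
10 [-3.3  5.9] [451. 162.]
11 [-2.8  6.1] [448. 169.]
12 [-2.3  6.3] [446. 175.]
13 [-1.8  6.5] [444. 181.]
14 [-1.3  6.6] [443. 188.]
15 [-0.8  6.7] [442. 195.]
16 [-0.2  6.7] [442. 201.]
17 [0.3 6.7] [442. 208.]
18 [0.8 6.7] [443. 215.]
19 [1.3 6.6] [444. 221.]
20 [1.9 6.5] [446. 228.]
21 [2.4 6.3] [448. 234.]
22 [2.8 6.1] [451. 240.]
23 [3.3 5.9] [455. 246.]
```

View pics/c2.png

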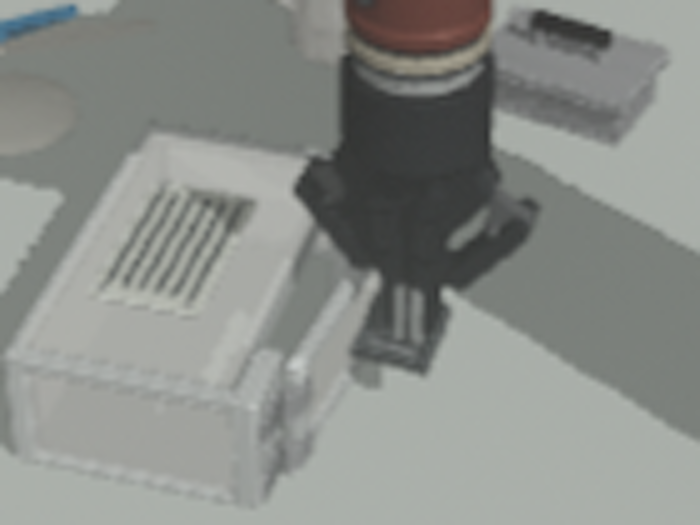

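The door is ajar, with the finger seated in the pad at about (405,340) in the crop, so I continue along the arc.

Emit:
jog_arm([
  {"gripper": 0,"offset": [-0.0063,0.0024,0],"spin": -4.5},
  {"gripper": 0,"offset": [-0.0061,0.0028,0],"spin": -4.5},
  {"gripper": 0,"offset": [-0.0059,0.0033,0],"spin": -4.5},
  {"gripper": 0,"offset": [-0.0056,0.0038,0],"spin": -4.5},
  {"gripper": 0,"offset": [-0.0053,0.0042,0],"spin": -4.5},
  {"gripper": 0,"offset": [-0.0049,0.0046,0],"spin": -4.5},
  {"gripper": 0,"offset": [-0.0045,0.005,0],"spin": -4.5},
  {"gripper": 0,"offset": [-0.0041,0.0053,0],"spin": -4.5},
  {"gripper": 0,"offset": [-0.0037,0.0056,0],"spin": -4.5},
  {"gripper": 0,"offset": [-0.0033,0.0059,0],"spin": -4.5},
  {"gripper": 0,"offset": [-0.0028,0.0061,0],"spin": -4.5},
  {"gripper": 0,"offset": [0,0,0],"spin": 0},
])

```text
t: 5.15
ee_pos: [0.4488, 0.1689, 0.056]
orientation: [180.0, -0.0, 46.4]
ft_force: [-0.4, 0.6, 0.7]
gripper_width: 0.0001
finger_force: 0.2
```

Emit:
jog_arm([
  {"gripper": 0,"offset": [-0.0023,0.0063,0],"spin": -4.5},
  {"gripper": 0,"offset": [-0.0018,0.0065,0],"spin": -4.5},
  {"gripper": 0,"offset": [-0.0013,0.0066,0],"spin": -4.5},
  {"gripper": 0,"offset": [-0.0008,0.0067,0],"spin": -4.5},
  {"gripper": 0,"offset": [-0.0002,0.0067,0],"spin": -4.5},
  {"gripper": 0,"offset": [0.0003,0.0067,0],"spin": -4.5},
  {"gripper": 0,"offset": [0.0008,0.0067,0],"spin": -4.5},
  {"gripper": 0,"offset": [0.0013,0.0066,0],"spin": -4.5},
  {"gripper": 0,"offset": [0.0019,0.0065,0],"spin": -4.5},
  {"gripper": 0,"offset": [0,0,0],"spin": 0},
])

```text
t: 6.15
ee_pos: [0.4471, 0.2279, 0.0558]
orientation: [180.0, -0.0, 5.9]
ft_force: [0.8, 0.3, 1.2]
gripper_width: -0.0
finger_force: 0.2
```

Emit:
jog_arm([
  {"gripper": 0,"offset": [0,0,0.02],"spin": 0},
  {"gripper": 0,"offset": [0,0,0.03],"spin": 0},
  {"gripper": 0.04,"offset": [0,-0.03,0.03],"spin": 0},
  {"gripper": 0.04,"offset": [0.005,-0.045,0.015],"spin": 0},
  {"gripper": 0.04,"offset": [0.008,-0.048,0],"spin": 0},
  {"gripper": 0.04,"offset": [0.01,-0.048,0],"spin": 0},
  {"gripper": 0.04,"offset": [0.01,-0.048,0],"spin": 0},
  {"gripper": 0.04,"offset": [0.01,-0.048,0],"spin": 0},
  {"gripper": 0.04,"offset": [0.01,-0.048,0],"spin": 0},
  {"gripper": 0.04,"offset": [0.01,-0.04,0],"spin": 0},
  {"gripper": 0.04,"offset": [0.01,-0.04,0],"spin": 0},
  {"gripper": 0.04,"offset": [0,0,0],"spin": 0},
])

```text
t: 7.35
ee_pos: [0.52, -0.1722, 0.1508]
orientation: [179.9, -0.0, 5.7]
ft_force: [0.0, 1.1, 0.2]
gripper_width: 0.0401
finger_force: 0.0
```

```bash
python3 - <<'E'
from h import *
s=manip.sense(); print(s['t'],s['ee_pos'].round(4),s['orientation'].round(1))
c=shot("scene","sc3"); t=shot("top","top3")
a=cv2.resize(c[150:280,180:340],None,fx=3.8,fy=3.8,interpolation=cv2.INTER_CUBIC); cv2.imwrite("pics/c3.png",a)
e=s['ee_pos']; print(proj("scene",e+[0,0,-.008]))
E
```

```text
7.35 [ 0.52   -0.1722  0.1508] [179.9  -0.    5.7]
[300.49045094 150.47066214]
```

View pics/c3.png

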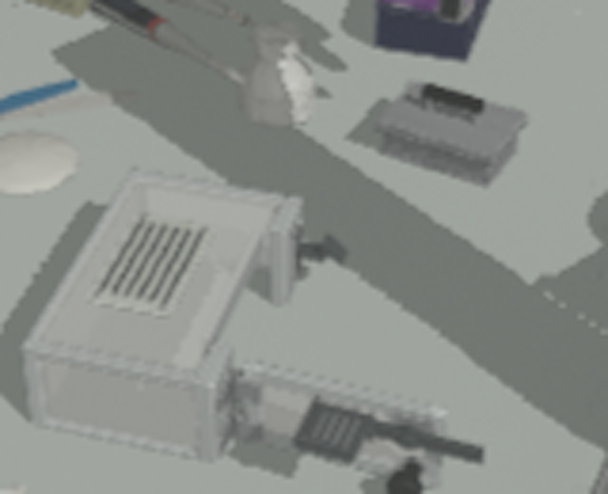

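The door stands wide open (about 100°), with the lever at crop (330,425) and the knob at (405,475). The cover's grip bar lies from (420,90) to (485,105). I'll measure the bar by mask.

```bash
python3 - <<'E'
from h import *
im=cv2.imread("pics/sc3.png").astype(int); c=im[168:182,286:312].max(2); print(c)
q=np.argwhere(c<75)[:,::-1]+[286,168]; r=cv2.minAreaRect(q.astype(np.float32)); print(len(q),r)
for z in(.052,.056,.060): print(ray("scene",*r[0],z))
for u,v in cv2.boxPoints(r): print((u,v),ray("scene",u,v,.056).round(4))
g=im[120:165,280:325]; q=np.argwhere(g.max(2)<60)[:,::-1]+[280,120]; print("grip low",q[q[:,1]>150-4][:, :].tolist()[-25:], q[:,1].max())
t=cv2.imread("pics/top3.png").astype(int); print(t[190:225:2,296:326:2].max(2))
E
```

```text
[[163 163 163 163 163 163 163 164 163 164 164 163 164 163 163 164 164 164
  163 164 164 164 164 163 163 163]
 [164 163 164 163 164 163 164 164 164 163 164 164 163 163 164 163 164 164
  164 164 163 164 163 164 163 163]
 [163 161 160 161 161 162 164 164 163 163 164 164 163 163 164 164 164 164
  164 164 164 164 164 164 164 163]
 [160 149 146 149 148 150 151 150 154 161 164 164 164 163 163 164 164 163
  163 163 163 164 164 164 163 164]
 [151 139 134 126 124 106  81  74 103 137 149 154 157 160 163 164 163 164
  163 164 164 164 164 164 163 164]
 [148 131 126 127 114  83  59  61  59  61  70 105 122 137 151 155 160 164
  163 164 164 163 164 164 164 164]
 [133 121 124 127 110  73  59  58  61  61  61  60  60  70  88 111 136 149
  154 161 164 163 163 164 164 164]
 [111  94 108 121 106  77  70  67  60  59  60  59  60  61  61  61  62  69
  105 138 149 156 162 164 164 164]
 [116 104  99  94  94  88  97  93  72  73  70  62  61  59  60  60  61  61
   61  62  71 123 153 158 159 162]
 [127 127 116 105 100  92 109 111  95  99  92  77  72  67  65  61  60  59
   61  63  63 103 131 134 142 153]
 [128 128 
[... 1396 characters left out ...]
3  59]
 [ 64  67  66  64  68  68  64  66  66  68  67  65  64  64  57]
 [ 66  64  68  68  68  68  67  67  66  65  65  66  64  60  60]
 [ 67  68  67  68  67  68  67  64  68  68  69  69  65  60  57]
 [ 69  65  68  67  67  67  68  67  67  67  67  64  62  59  55]
 [ 71  66  67  70  66  66  68  66  65  67  67  64  64  63  57]
 [ 68  71  67  67  68  68  67  67  67  67  67  66  65  62  52]
 [ 67  65  69  65  66  68  67  66  66  68  67  63  63  58  49]
 [ 68  65  67  69  68  69  66  66  67  66  67  64  64  63  47]
 [ 66  69  66  67  67  67  65  67  66  66  68  60  61  61  46]
 [ 69  69  67  67  67  70  68  67  63  64  64  62  59  58  88]
 [ 68  67  69  70  66  69  70  65  70  67  65  65  59  55 132]]
```

Emit:
jog_arm([
  {"gripper": 0.04,"offset": [-0.001,0,-0.02],"spin": -5.5},
  {"gripper": 0.04,"offset": [0,0,-0.03],"spin": -5},
  {"gripper": 0.04,"offset": [0,0,-0.03],"spin": 0},
  {"gripper": 0.04,"offset": [0,0,-0.015],"spin": 0},
  {"gripper": 0.04,"offset": [0,0,-0.008],"spin": 0},
  {"gripper": 0.04,"offset": [0,0,0],"spin": 0},
], grip_force=40)

```text
t: 8.05
ee_pos: [0.5177, -0.1661, 0.0468]
orientation: [-179.9, 0.1, -4.7]
ft_force: [0.0, -0.3, 0.3]
gripper_width: 0.0401
finger_force: 0.0
```

Emit:
jog_arm([
  {"gripper": 0.0,"offset": [0,0,0],"spin": 0},
  {"gripper": 0.0,"offset": [0,0,0],"spin": 0},
  {"gripper": 0.0,"offset": [0,0,0],"spin": 0},
  {"gripper": 0.0,"offset": [0,0,0],"spin": 0},
  {"gripper": 0.0,"offset": [0,0,0],"spin": 0},
], grip_force=40)

```text
t: 8.55
ee_pos: [0.5201, -0.1682, 0.0494]
orientation: [179.9, -0.2, -4.7]
ft_force: [0.4, -1.8, 6.5]
gripper_width: 0.0096
finger_force: 43.0
```

Emit:
jog_arm([
  {"gripper": 0.0,"offset": [0,0,0.003],"spin": 0},
  {"gripper": 0.0,"offset": [0,0,0.005],"spin": 0},
  {"gripper": 0.0,"offset": [0,0,0.008],"spin": 0},
  {"gripper": 0.0,"offset": [0,0,0.012],"spin": 0},
  {"gripper": 0.0,"offset": [0,0,0.02],"spin": 0},
  {"gripper": 0.0,"offset": [0,0,0.01],"spin": 0},
  {"gripper": 0.0,"offset": [0,0,0],"spin": 0},
])

```text
t: 9.25
ee_pos: [0.5203, -0.1679, 0.1082]
orientation: [179.9, -0.3, -4.7]
ft_force: [-0.2, -0.1, -1.2]
gripper_width: 0.01
finger_force: 42.1
```

```bash
python3 - <<'E'
from h import *
s=manip.sense(); print(s['t'],s['ee_pos'].round(4),s['orientation'].round(1),s['ft_force'].round(1),s['gripper_width'],s['finger_force'])
c=shot("scene","sc4"); 
cv2.imwrite("pics/c4.png",cv2.resize(c[110:240,230:400],None,fx=4,fy=4,interpolation=cv2.INTER_CUBIC))
E
```

```text
9.25 [ 0.5203 -0.1679  0.1082] [179.9  -0.3  -4.7] [-0.2 -0.1 -1.2] 0.009982413281793685 42.06825077533722
```

View pics/c4.png

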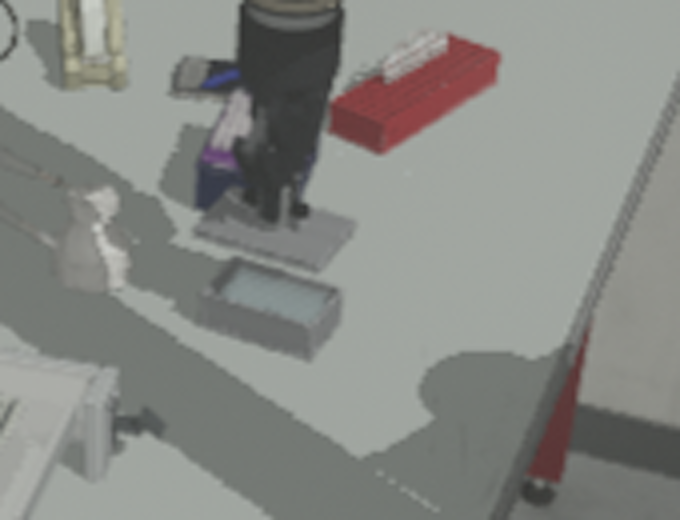

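The cover is held level above the tray, at crop (275,230), and the open tray shows its slides at (270,305). I'll check the free spot before laying the cover down.

```bash
python3 - <<'E'
from h import *
for u,v in((343,175),(379,172),(380,190),(347,198)): print("tipbox top",ray("top",u,v,.063).round(3))
im=cv2.imread("pics/sc4.png").astype(int); b,g,r=im[...,0],im[...,1],im[...,2]
q=np.argwhere((b-g>15)&(r-g>-5))[:,::-1]; q=q[(q[:,0]>270)&(q[:,0]<320)&(q[:,1]>120)&(q[:,1]<170)]; print(q.min(0),q.max(0)); print("box low",ray("scene",280,161,0),ray("scene",300,161,0))
print("edge",ray("scene",230+590/4,110+310/4,0),ray("top",200,283,0),ray("top",20,290,0))
E
```

```text
tipbox top [ 0.629 -0.31   0.063]
tipbox top [ 0.629 -0.438  0.063]
tipbox top [ 0.561 -0.429  0.063]
tipbox top [ 0.542 -0.309  0.063]
[280 127] [289 151]
box low [ 0.63613455 -0.30626854  0.        ] [ 0.5727122  -0.33498176  0.        ]
edge [ 0.29224949 -0.28638898  0.        ] [0.30840344 0.21108215 0.        ] [0.3386244  0.79915398 0.        ]
```

Emit:
jog_arm([
  {"gripper": 0.0,"offset": [-0.015,-0.025,0],"spin": 0},
  {"gripper": 0.0,"offset": [-0.02,-0.034,0],"spin": 0},
  {"gripper": 0.0,"offset": [-0.02,-0.034,0],"spin": 0},
  {"gripper": 0.0,"offset": [-0.02,-0.034,-0.015],"spin": 0},
  {"gripper": 0.0,"offset": [-0.015,-0.025,-0.02],"spin": 0},
  {"gripper": 0.0,"offset": [0,0,-0.02],"spin": 0},
  {"gripper": 0.0,"offset": [0,0,-0.015],"spin": 0},
  {"gripper": 0.0,"offset": [0,0,-0.008],"spin": 0},
  {"gripper": 0.0,"offset": [0,0,-0.004],"spin": 0},
  {"gripper": 0.0,"offset": [0,0,0],"spin": 0},
])

```text
t: 10.3
ee_pos: [0.429, -0.3187, 0.0236]
orientation: [-180.0, 0.0, -4.7]
ft_force: [-0.5, 0.1, -0.7]
gripper_width: 0.0104
finger_force: 42.0
```

Emit:
jog_arm([
  {"gripper": 0.0,"offset": [0,0,-0.0015],"spin": 0},
  {"gripper": 0.0,"offset": [0,0,0],"spin": 0},
])

```text
t: 10.5
ee_pos: [0.4293, -0.3193, 0.0227]
orientation: [179.9, -0.1, -4.7]
ft_force: [0.1, 0.3, -2.4]
gripper_width: 0.0103
finger_force: 42.0
```

Emit:
jog_arm([
  {"gripper": 0.03,"offset": [0,0,0],"spin": 0},
  {"gripper": 0.03,"offset": [0,0,0],"spin": 0},
  {"gripper": 0.03,"offset": [0,0,0],"spin": 0},
  {"gripper": 0.03,"offset": [0,0,0.01],"spin": 0},
  {"gripper": 0.03,"offset": [0,0,0.03],"spin": 0},
  {"gripper": 0.08,"offset": [0,0,0.05],"spin": 0},
  {"gripper": 0.08,"offset": [-0.005,0.04,0.01],"spin": 0},
  {"gripper": 0.08,"offset": [-0.005,0.04,0],"spin": 0},
  {"gripper": 0.08,"offset": [-0.005,0.03,0],"spin": 0},
  {"gripper": 0.08,"offset": [0,0,0],"spin": 0},
])

```text
t: 11.5
ee_pos: [0.4123, -0.2059, 0.1223]
orientation: [-179.9, 0.1, -4.6]
ft_force: [0.4, 0.4, -0.4]
gripper_width: 0.08
finger_force: 0.0
```

```bash
python3 - <<'E'
from h import *
s=manip.sense(); print(s['t'],s['ee_pos'].round(4),s['ft_force'].round(1))
c=shot("scene","sc5"); 
cv2.imwrite("pics/c5.png",cv2.resize(c[130:230,260:380],None,fx=5,fy=5,interpolation=cv2.INTER_CUBIC))
E
```

```text
11.5 [ 0.4123 -0.2059  0.1223] [ 0.4  0.4 -0.4]
```

View pics/c5.png

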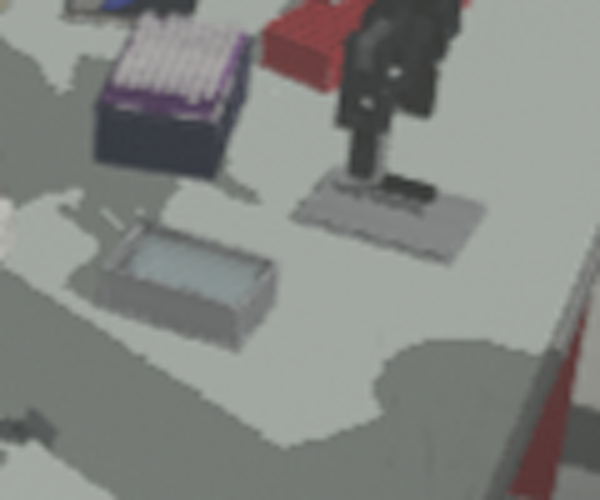

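The cover lies flat, handle up, at crop (390,215). The uncovered tray is at (180,285), undisturbed. Next I grip the tray across its sides near the front end.

Emit:
jog_arm([
  {"gripper": 0.084,"offset": [0.035,0.02,0],"spin": 0},
  {"gripper": 0.084,"offset": [0.035,0.02,0],"spin": 0},
  {"gripper": 0.084,"offset": [0,0,-0.03],"spin": 0},
  {"gripper": 0.084,"offset": [0,0,-0.035],"spin": 0},
  {"gripper": 0.084,"offset": [0,0,-0.03],"spin": 0},
  {"gripper": 0.084,"offset": [0,0,-0.012],"spin": 0},
  {"gripper": 0.084,"offset": [0,0,-0.006],"spin": 0},
  {"gripper": 0.084,"offset": [0,0,0],"spin": 0},
], grip_force=30)

```text
t: 12.35
ee_pos: [0.484, -0.17, 0.0093]
orientation: [180.0, -0.0, -4.8]
ft_force: [-0.3, -0.6, 0.2]
gripper_width: 0.0841
finger_force: 0.0
```

Emit:
jog_arm([
  {"gripper": 0.05,"offset": [0,0,0],"spin": 0},
  {"gripper": 0.05,"offset": [0,0,0],"spin": 0},
  {"gripper": 0.05,"offset": [0,0,0],"spin": 0},
  {"gripper": 0.05,"offset": [0,0,0],"spin": 0},
], grip_force=30)

```text
t: 12.75
ee_pos: [0.4851, -0.17, 0.011]
orientation: [179.9, -0.2, -4.7]
ft_force: [-0.9, -0.1, 6.1]
gripper_width: 0.0596
finger_force: 32.9
```

```bash
python3 - <<'E'
from h import *
s=manip.sense(); print(s['t'],s['ee_pos'].round(4),s['orientation'].round(1),s['ft_force'].round(1),s['gripper_width'],s['finger_force'])
# tray rear edge check: sample gradient in scene along tray's axis, and hood geometry
c=shot("scene","sc6"); e=s['ee_pos']
g=cv2.cvtColor(c,cv2.COLOR_BGR2GRAY)
a=np.radians(-4.7)
for d in range(60,110,3):
    X=[e[0]+d/1000*np.cos(a),e[1]+d/1000*np.sin(a),.034]; u,v=proj("scene",X); print(d,int(g[int(round(v)),int(round(u))]),end=" | ")
E
```

```text
12.75 [ 0.4851 -0.17    0.011 ] [179.9  -0.2  -4.7] [-0.9 -0.1  6.1] 0.059568175415425126 32.935539601958226
60 133 | 63 133 | 66 136 | 69 122 | 72 100 | 75 91 | 78 94 | 81 111 | 84 111 | 87 120 | 90 122 | 93 122 | 96 122 | 99 122 | 102 122 | 105 123 | 108 122 |
```

Emit:
jog_arm([
  {"gripper": 0.05,"offset": [0,0,0.0015],"spin": 0},
  {"gripper": 0.05,"offset": [0,0,0],"spin": 0},
])

```text
t: 13.0
ee_pos: [0.4838, -0.1694, 0.0111]
orientation: [180.0, -0.0, -4.7]
ft_force: [-0.3, 0.0, 3.3]
gripper_width: 0.0597
finger_force: 32.9
```

```bash
python3 - <<'E'
from h import *
P=lambda u,v:(180+u/3.8-.4,150+v/3.8-.4)
print("FL out bottom",ray("scene",*P(215,458),0).round(4)); print("FR inner bottom",ray("scene",*P(281,303),0).round(4))
print("BL bottom",ray("scene",*P(35,415),0).round(4))
m=np.array([.546,.127]);y=np.radians(8.6);R=np.array([[np.cos(y),-np.sin(y)],[np.sin(y),np.cos(y)]])
for q in((0,105,0),(0,-62,0),(135,105,0),(17,105,.075),(135,105,.075),(135,-105,.075),(17,-105,.075)): 
    X=list(m+R@np.array(q[:2])/1000)+[q[2]]; u,v=proj("scene",X); u2,v2=proj("top",X); print(q,np.round(X,3),"c3 px",((u-180+.4)*3.8).round(),((v-150+.4)*3.8).round(),"top0c",((u2-175+.4)*5).round(),((v2-150+.4)*5).round())
E
```

```text
FL out bottom [0.5402 0.2268 0.    ]
FR inner bottom [0.5668 0.0636 0.    ]
BL bottom [0.6716 0.2414 0.    ]
(0, 105, 0) [0.53  0.231 0.   ] c3 px 226.0 466.0 top0c 86.0 353.0
(0, -62, 0) [0.555 0.066 0.   ] c3 px 294.0 309.0 top0c 319.0 300.0
(135, 105, 0) [0.664 0.251 0.   ] c3 px 37.0 427.0 top0c 52.0 181.0
(17, 105, 0.075) [0.547 0.233 0.075] c3 px 198.0 379.0 top0c 66.0 294.0
(135, 105, 0.075) [0.664 0.251 0.075] c3 px 28.0 345.0 top0c 36.0 138.0
(135, -105, 0.075) [0.695 0.043 0.075] c3 px 137.0 165.0 top0c 332.0 74.0
(17, -105, 0.075) [0.579 0.026 0.075] c3 px 288.0 191.0 top0c 371.0 226.0
```

Emit:
jog_arm([
  {"gripper": 0.05,"offset": [-0.007,0.007,0],"spin": 0},
  {"gripper": 0.05,"offset": [-0.013,0.014,0],"spin": 0},
  {"gripper": 0.05,"offset": [-0.015,0.016,0],"spin": 0},
  {"gripper": 0.05,"offset": [-0.015,0.018,0],"spin": 0},
  {"gripper": 0.05,"offset": [-0.012,0.018,0],"spin": 0},
  {"gripper": 0.05,"offset": [-0.006,0.02,0],"spin": 1.5},
  {"gripper": 0.05,"offset": [0,0.02,0],"spin": 1.5},
  {"gripper": 0.05,"offset": [0,0.02,0],"spin": 1.5},
  {"gripper": 0.05,"offset": [0,0.02,0],"spin": 1.5},
  {"gripper": 0.05,"offset": [0,0.02,0],"spin": 1.5},
  {"gripper": 0.05,"offset": [0,0.02,0],"spin": 1.5},
  {"gripper": 0.05,"offset": [0,0.02,0],"spin": 1.5},
])

```text
t: 14.2
ee_pos: [0.4156, 0.0443, 0.0111]
orientation: [179.9, -0.1, 5.8]
ft_force: [0.4, -2.8, 2.0]
gripper_width: 0.0601
finger_force: 32.9
```

Emit:
jog_arm([
  {"gripper": 0.05,"offset": [0,0.02,0],"spin": 1.5},
  {"gripper": 0.05,"offset": [0,0.02,0],"spin": 1.3},
  {"gripper": 0.05,"offset": [0,0.015,0],"spin": 0},
  {"gripper": 0.05,"offset": [0,0.01,0],"spin": 0},
  {"gripper": 0.05,"offset": [0,0,0],"spin": 0},
  {"gripper": 0.05,"offset": [0,0,0],"spin": 0},
])

```text
t: 14.8
ee_pos: [0.4158, 0.1093, 0.011]
orientation: [-179.9, -0.0, 8.6]
ft_force: [0.0, 3.3, 5.1]
gripper_width: 0.06
finger_force: 33.7
```

```bash
python3 - <<'E'
from h import *
s=manip.sense(); e=s['ee_pos']; print(s['t'],e.round(4),s['orientation'].round(1),s['ft_force'].round(1),s['gripper_width'])
c=shot("scene","sc7"); t=shot("top","top7")
cv2.imwrite("pics/c7.png",cv2.resize(c[160:290,180:340],None,fx=4.5,fy=4.5,interpolation=cv2.INTER_CUBIC))
P=lambda X:((proj("scene",X)-[180,160]+.4)*4.5).round()
print("tip",P(e+[0,0,-.005]))
E
```

```text
14.8 [0.4158 0.1093 0.011 ] [-179.9   -0.     8.6] [0.  3.3 5.1] 0.060000312271624584
tip [534. 422.]
```

View pics/c7.png

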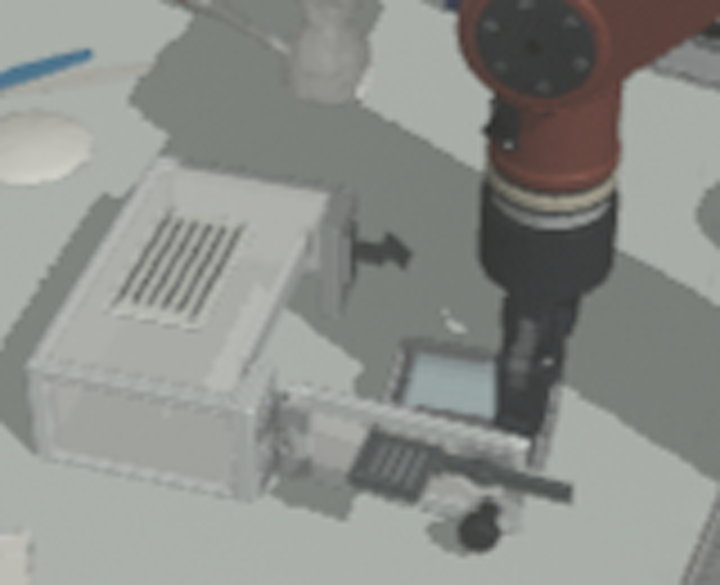

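The tray, still gripped, sits before the mouth with slides visible at (450,380). The door stays open on its left, and the right post's inner foot is at about (330,318). I'll slide the tray in.

Emit:
jog_arm([
  {"gripper": 0.05,"offset": [0.008,-0.003,0],"spin": 0},
  {"gripper": 0.05,"offset": [0.014,-0.001,0],"spin": 0},
  {"gripper": 0.05,"offset": [0.016,0.0025,0],"spin": 0},
  {"gripper": 0.05,"offset": [0.016,0.0025,0],"spin": 0},
  {"gripper": 0.05,"offset": [0.016,0.0025,0],"spin": 0},
  {"gripper": 0.05,"offset": [0,0,0],"spin": 0},
])

```text
t: 15.5
ee_pos: [0.4873, 0.1115, 0.0109]
orientation: [180.0, -0.1, 8.5]
ft_force: [-0.9, -0.2, -1.4]
gripper_width: 0.0596
finger_force: 33.1
```

Emit:
jog_arm([
  {"gripper": 0.05,"offset": [0.014,0.003,0],"spin": 0},
  {"gripper": 0.05,"offset": [0.014,0.0025,0],"spin": 0},
  {"gripper": 0.05,"offset": [0.012,0.002,0],"spin": 0},
  {"gripper": 0.05,"offset": [0,0,0],"spin": 0},
])

```text
t: 15.9
ee_pos: [0.5262, 0.1191, 0.0105]
orientation: [180.0, -0.0, 8.5]
ft_force: [2.4, -0.3, 5.0]
gripper_width: 0.0595
finger_force: 34.6
```

Emit:
jog_arm([
  {"gripper": 0.072,"offset": [0,0,0],"spin": 0},
  {"gripper": 0.072,"offset": [0,0,0],"spin": 0},
  {"gripper": 0.072,"offset": [0,0,0.01],"spin": 0},
  {"gripper": 0.072,"offset": [0,0,0.03],"spin": 0},
  {"gripper": 0.072,"offset": [0,0,0.025],"spin": 0},
  {"gripper": 0.03,"offset": [-0.025,-0.004,0],"spin": 0},
  {"gripper": 0.03,"offset": [-0.025,-0.004,0],"spin": 0},
  {"gripper": 0.03,"offset": [0,0,-0.025],"spin": 0},
  {"gripper": 0.03,"offset": [0,0,-0.02],"spin": 0},
  {"gripper": 0.03,"offset": [0,0,-0.005],"spin": 0},
  {"gripper": 0.03,"offset": [0,0,0],"spin": 0},
])

```text
t: 17.0
ee_pos: [0.4746, 0.1117, 0.0252]
orientation: [-180.0, 0.1, 8.6]
ft_force: [0.2, 0.1, 0.5]
gripper_width: 0.0299
finger_force: 0.0
```

```bash
python3 - <<'E'
from h import *
s=manip.sense(); e=s['ee_pos']; print(s['t'],e.round(4),s['orientation'].round(1),s['ft_force'].round(1),s['gripper_width'])
c=shot("scene","sc8"); g=cv2.cvtColor(c,cv2.COLOR_BGR2GRAY)
# tray axis profile at rim height through roof, model m, and old image for diff
g0=cv2.cvtColor(cv2.imread("pics/sc3.png"),cv2.COLOR_BGR2GRAY)
m=np.array([.552,.1245]);y=np.radians(8.6)
for yy in(0,.02,-.02):
  print("y'",yy)
  for d in range(-60,132,6):
    x=d/1000; X=[m[0]+x*np.cos(y)-yy*np.sin(y),m[1]+x*np.sin(y)+yy*np.cos(y),.034]; u,v=proj("scene",X).round().astype(int); print(d,int(g[v,u]),int(g0[v,u]),end=" | ")
E
```

```text
17.0 [0.4746 0.1117 0.0252] [-1.8e+02  1.0e-01  8.6e+00] [0.2 0.1 0.5] 0.02993643950060701
y' 0
-60 61 162 | -54 90 162 | -48 122 162 | -42 88 162 | -36 104 162 | -30 149 162 | -24 154 163 | -18 154 163 | -12 154 162 | -6 154 162 | 0 155 163 | 6 153 162 | 12 154 162 | 18 154 162 | 24 151 149 | 30 156 147 | 36 177 170 | 42 170 172 | 48 158 166 | 54 160 159 | 60 169 160 | 66 171 161 | 72 175 166 | 78 176 166 | 84 155 146 | 90 176 167 | 96 164 154 | 102 170 160 | 108 169 159 | 114 160 151 | 120 177 168 | 126 153 144 | y' 0.02
-60 171 162 | -54 171 162 | -48 119 162 | -42 89 162 | -36 124 162 | -30 157 162 | -24 160 162 | -18 161 163 | -12 161 162 | -6 161 163 | 0 161 163 | 6 161 162 | 12 160 162 | 18 162 162 | 24 156 156 | 30 156 148 | 36 180 171 | 42 170 172 | 48 158 168 | 54 163 160 | 60 169 159 | 66 169 159 | 72 169 159 | 78 169 159 | 84 169 160 | 90 169 160 | 96 170 160 | 102 169 160 | 108 169 160 | 114 172 162 | 120 173 163 | 126 173 163 | y' -0.02
-60 85 162 | -54 84 162 | -48 65 162 | -42 117 162 | -36 101 163 | -30 101 162 | -24 103 162 | -18 103 162 | -12 101 162 | -6 103 148 | 0 103 156 | 6 104 162 | 12 104 162 | 18 103 162 | 24 122 156 | 30 147 138 | 36 174 170 | 42 162 172 | 48 162 163 | 54 162 160 | 60 169 160 | 66 170 160 | 72 157 148 | 78 146 138 | 84 137 130 | 90 165 157 | 96 113 107 | 102 141 132 | 108 150 141 | 114 130 122 | 120 167 157 | 126 124 116 |
```

Emit:
jog_arm([
  {"gripper": 0.03,"offset": [0.01,0.0015,0],"spin": 0},
  {"gripper": 0.03,"offset": [0.01,0.0015,0],"spin": 0},
  {"gripper": 0.03,"offset": [0.006,0.001,0],"spin": 0},
  {"gripper": 0.03,"offset": [0.006,0.001,0],"spin": 0},
  {"gripper": 0.03,"offset": [0.008,0.0012,0],"spin": 0},
  {"gripper": 0.03,"offset": [0.008,0.0012,0],"spin": 0},
  {"gripper": 0.03,"offset": [0.008,0.0012,0],"spin": 0},
  {"gripper": 0.03,"offset": [0.006,0.001,0],"spin": 0},
  {"gripper": 0.03,"offset": [0,0,0],"spin": 0},
])

```text
t: 17.95
ee_pos: [0.5392, 0.1215, 0.0259]
orientation: [180.0, -0.1, 8.6]
ft_force: [-0.1, -0.3, 0.6]
gripper_width: 0.0297
finger_force: 0.0
```

Emit:
jog_arm([
  {"gripper": 0.03,"offset": [0.004,0.0006,0],"spin": 0},
  {"gripper": 0.03,"offset": [0.004,0.0006,0],"spin": 0},
  {"gripper": 0.03,"offset": [0.003,0.0005,0],"spin": 0},
  {"gripper": 0.03,"offset": [0.002,0.0003,0],"spin": 0},
  {"gripper": 0.03,"offset": [0,0,0],"spin": 0},
])

```text
t: 18.45
ee_pos: [0.5511, 0.1234, 0.0257]
orientation: [180.0, -0.0, 8.6]
ft_force: [0.1, 0.6, 0.6]
gripper_width: 0.03
finger_force: 0.1
```

Emit:
jog_arm([
  {"gripper": 0.03,"offset": [-0.02,-0.003,0],"spin": 0},
  {"gripper": 0.03,"offset": [-0.03,-0.0045,0.01],"spin": 0},
  {"gripper": 0,"offset": [-0.04,-0.006,0.02],"spin": 0},
  {"gripper": 0,"offset": [-0.02,-0.01,0.045],"spin": 0},
  {"gripper": 0,"offset": [0,-0.02,0.045],"spin": 0},
  {"gripper": 0,"offset": [0,-0.03,0.02],"spin": 0},
  {"gripper": 0,"offset": [0,0,0],"spin": 0},
])

```text
t: 19.15
ee_pos: [0.4446, 0.0476, 0.1705]
orientation: [179.8, -0.6, 8.4]
ft_force: [-0.2, -0.9, -0.0]
gripper_width: -0.0003
finger_force: 0.0
```

```bash
python3 - <<'E'
from h import *
s=manip.sense(); e=s['ee_pos']; print(s['t'],e.round(4),s['orientation'].round(1))
c=shot("scene","sc9"); g=cv2.cvtColor(c,cv2.COLOR_BGR2GRAY); g0=cv2.cvtColor(cv2.imread("pics/sc3.png"),cv2.COLOR_BGR2GRAY)
m=np.array([.552,.1245]);y=np.radians(8.6)
for yy in(0,.02,-.02):
  print("\ny'",yy)
  for d in range(-24,132,4):
    x=d/1000; X=[m[0]+x*np.cos(y)-yy*np.sin(y),m[1]+x*np.sin(y)+yy*np.cos(y),.034]; u,v=proj("scene",X).round().astype(int); print(d,int(g[v,u]),int(g0[v,u]),end=" | ")
# knob: darkest blob near the open door
k=(c.max(2)<50).astype(np.uint8); n,l,st,ce=cv2.connectedComponentsWithStats(k[240:300,240:320])
for i in range(1,n):
    if st[i,4]>8: p=ce[i]+[240,240]; print("\ndark",st[i],p.round(1),ray("scene",*p,.022).round(4))
d=(c.max(2)<95).astype(np.uint8); n,l,st,ce=cv2.connectedComponentsWithStats(d[235:300,240:320])
for i in range(1,n):
    if st[i,4]>15:
        q=np.argwhere(l==i)[:,::-1]+[240,235]; a=q[q[:,0].argmax()]; b=q[q[:,0].argmin()]; print("bar",st[i],a,ray("scene",*a,.052).round(4),b,ray("scene",*b,.06).round(4))
E
```

```text
19.15 [0.4446 0.0476 0.1705] [179.8  -0.6   8.4]

y' 0
-24 168 163 | -20 168 163 | -16 168 163 | -12 169 162 | -8 168 163 | -4 168 162 | 0 157 163 | 4 132 163 | 8 126 162 | 12 125 162 | 16 145 163 | 20 151 163 | 24 147 149 | 28 143 139 | 32 162 157 | 36 173 170 | 40 168 170 | 44 169 172 | 48 169 166 | 52 169 160 | 56 168 160 | 60 169 160 | 64 169 161 | 68 173 166 | 72 171 166 | 76 144 139 | 80 172 166 | 84 152 146 | 88 164 158 | 92 173 167 | 96 160 154 | 100 173 167 | 104 166 160 | 108 165 159 | 112 146 141 | 116 173 167 | 120 173 168 | 124 132 128 | 128 168 163 | 
y' 0.02
-24 168 162 | -20 168 162 | -16 168 163 | -12 168 162 | -8 168 162 | -4 164 163 | 0 131 163 | 4 116 162 | 8 120 163 | 12 138 162 | 16 152 163 | 20 156 162 | 24 153 156 | 28 144 139 | 32 169 164 | 36 176 171 | 40 170 172 | 44 170 172 | 48 170 168 | 52 170 160 | 56 170 160 | 60 170 159 | 64 170 159 | 68 170 159 | 72 170 159 | 76 170 160 | 80 171 159 | 84 170 160 | 88 164 160 | 92 160 159 | 96 156 160 | 100 155 160 | 104 160 160 | 108 166 160 | 112 166 160 | 116 168 162 | 120 169 163 | 124 169 164 | 128 169 163 | 
y' -0.02
-24 168 162 | -20 168 162 | -16 168 162 | -12 168 162 | -8 161 155 | -4 153 148 | 0 162 156 | 4 168 162 | 8 144 162 | 12 135 162 | 16 121 162 | 20 121 162 | 24 132 156 | 28 145 138 | 32 161 155 | 36 170 170 | 40 159 172 | 44 159 172 | 48 158 163 | 52 159 161 | 56 159 159 | 60 159 160 | 64 159 159 | 68 170 165 | 72 153 148 | 76 117 113 | 80 162 157 | 84 134 130 | 88 162 157 | 92 134 130 | 96 112 107 | 100 137 132 | 104 114 111 | 108 146 141 | 112 127 122 | 116 138 134 | 120 163 157 | 124 121 116 | 128 161 155 | bar [ 18  21  49  15 189] [306 268] [0.3665 0.1963 0.052 ] [258 265] [0.4723 0.2421 0.06  ]
bar [42 36  9 11 71] [290 273] [0.3956 0.2276 0.052 ] [282 276] [0.4066 0.2516 0.06  ]
```

Emit:
jog_arm([
  {"gripper": 0.03,"offset": [0.01,0.03,-0.03],"spin": 0},
  {"gripper": 0.03,"offset": [0.01,0.033,-0.045],"spin": 0},
  {"gripper": 0.03,"offset": [0,0,-0.04],"spin": 0},
  {"gripper": 0.03,"offset": [0,0,-0.029],"spin": 0},
  {"gripper": 0.03,"offset": [0.015,0.0022,0],"spin": 0},
  {"gripper": 0.03,"offset": [0.02,0.003,0],"spin": 0},
  {"gripper": 0.03,"offset": [0.02,0.003,0],"spin": 0},
  {"gripper": 0.03,"offset": [0.015,0.0022,0],"spin": 0},
  {"gripper": 0.03,"offset": [0.006,0.0009,0],"spin": 0},
  {"gripper": 0.03,"offset": [0.003,0.0005,0],"spin": 0},
  {"gripper": 0.03,"offset": [0,0,0],"spin": 0},
])

```text
t: 20.3
ee_pos: [0.5375, 0.1211, 0.0258]
orientation: [-180.0, 0.1, 8.6]
ft_force: [0.1, -1.4, 0.3]
gripper_width: 0.0299
finger_force: 0.0
```

Emit:
jog_arm([
  {"gripper": 0.03,"offset": [0.008,0.0012,0],"spin": 0},
  {"gripper": 0.03,"offset": [0.005,0.0008,0],"spin": 0},
  {"gripper": 0.03,"offset": [0.003,0.0005,0],"spin": 0},
  {"gripper": 0.03,"offset": [0.0015,0.0002,0],"spin": 0},
  {"gripper": 0.03,"offset": [0,0,0],"spin": 0},
])

```text
t: 20.8
ee_pos: [0.556, 0.1235, 0.0267]
orientation: [-180.0, 0.0, 8.5]
ft_force: [-0.2, 0.8, 1.1]
gripper_width: 0.0303
finger_force: 0.3
```

Emit:
jog_arm([
  {"gripper": 0.03,"offset": [0.002,0.0003,0],"spin": 0},
  {"gripper": 0.03,"offset": [0.0015,0.0002,0],"spin": 0},
  {"gripper": 0.03,"offset": [0,0,0],"spin": 0},
])

```text
t: 21.1
ee_pos: [0.5562, 0.1236, 0.0255]
orientation: [-180.0, 0.4, 8.5]
ft_force: [-6.0, -1.5, 1.4]
gripper_width: 0.03
finger_force: 0.0
```

Emit:
jog_arm([
  {"gripper": 0.03,"offset": [-0.02,-0.003,0],"spin": 0},
  {"gripper": 0.03,"offset": [-0.03,-0.0045,0],"spin": 0},
  {"gripper": 0,"offset": [-0.04,-0.006,0.01],"spin": 0},
  {"gripper": 0,"offset": [-0.0225,-0.0065,0.045],"spin": 0},
  {"gripper": 0,"offset": [0,0,0.045],"spin": 0},
  {"gripper": 0,"offset": [0,0,0.035],"spin": 0},
  {"gripper": 0,"offset": [-0.01,0.03,0],"spin": -2.8},
  {"gripper": 0,"offset": [-0.01,0.04,0],"spin": -2},
  {"gripper": 0,"offset": [-0.01,0.04,0],"spin": 0},
  {"gripper": 0,"offset": [-0.01,0.04,0],"spin": 0},
  {"gripper": 0,"offset": [0,0,0],"spin": 0},
])

```text
t: 22.2
ee_pos: [0.4067, 0.2581, 0.1618]
orientation: [-179.8, -0.1, 4.1]
ft_force: [0.1, -1.0, -0.3]
gripper_width: -0.0001
finger_force: 0.0
```

```bash
python3 - <<'E'
from h import *
s=manip.sense(); e=s['ee_pos']; print(s['t'],e.round(4),s['orientation'].round(1),s['ft_force'].round(1))
c=shot("scene","sc10"); g=cv2.cvtColor(c,cv2.COLOR_BGR2GRAY); g0=cv2.cvtColor(cv2.imread("pics/sc3.png"),cv2.COLOR_BGR2GRAY)
m=np.array([.552,.1245]);y=np.radians(8.6)
for yy in(0,.025,-.025):
  print("\ny'",yy,end=": ")
  for d in range(-12,36,3):
    x=d/1000; X=[m[0]+x*np.cos(y)-yy*np.sin(y),m[1]+x*np.sin(y)+yy*np.cos(y),.034]; u,v=proj("scene",X); print(d,int(cv2.getRectSubPix(g,(1,1),(float(u),float(v)))[0,0]),int(cv2.getRectSubPix(g0,(1,1),(float(u),float(v)))[0,0]),end=" | ")
h=np.array([.5347,.199])
for th in range(95,-2,-8):
    f=np.radians(8.6-90-th); d=np.array([np.cos(f),np.sin(f)]); n=np.array([d[1],-d[0]]); print(th,((h+.125*d+.0485*n)*1000).round(1))
E
```

```text
22.2 [0.4067 0.2581 0.1618] [-1.798e+02 -1.000e-01  4.100e+00] [ 0.1 -1.  -0.3]

y' 0: -12 176 162 | -9 176 163 | -6 175 162 | -3 176 162 | 0 175 163 | 3 174 163 | 6 154 162 | 9 128 162 | 12 126 162 | 15 132 163 | 18 132 163 | 21 143 162 | 24 141 154 | 27 120 142 | 30 130 147 | 33 159 165 | 
y' 0.025: -12 176 163 | -9 176 163 | -6 176 163 | -3 176 163 | 0 174 162 | 3 154 162 | 6 126 163 | 9 122 163 | 12 113 163 | 15 112 162 | 18 133 161 | 21 147 161 | 24 141 155 | 27 119 138 | 30 130 144 | 33 162 162 | 
y' -0.025: -12 170 157 | -9 166 153 | -6 162 149 | -3 156 144 | 0 153 141 | 3 148 136 | 6 151 139 | 9 159 146 | 12 166 158 | 15 160 162 | 18 153 163 | 21 146 161 | 24 135 152 | 27 114 140 | 30 129 146 | 33 160 164 | 95 [406.9 239.6]
87 [402.5 221.4]
79 [400.7 202.8]
71 [401.5 184.1]
63 [404.8 165.7]
55 [410.7 147.9]
47 [419.  131.2]
39 [429.6 115.7]
31 [442.2 101.9]
23 [456.6  90. ]
15 [472.6  80.2]
7 [489.7  72.7]
-1 [507.7  67.7]
```

The tray's front edge reads about 10–15 mm behind the post fronts, which agrees with the lintel contact. Now I lower beside the knob and swing the door shut.

Emit:
jog_arm([
  {"gripper": 0,"offset": [0,0,-0.045],"spin": 0},
  {"gripper": 0,"offset": [0,0,-0.045],"spin": 0},
  {"gripper": 0,"offset": [0,0,-0.035],"spin": 0},
  {"gripper": 0,"offset": [0,0,-0.009],"spin": 0},
  {"gripper": 0,"offset": [0,0,0],"spin": 0},
  {"gripper": 0,"offset": [0,-0.008,0],"spin": 0},
  {"gripper": 0,"offset": [0,-0.006,0],"spin": 0},
  {"gripper": 0,"offset": [0,-0.0045,0],"spin": 0},
  {"gripper": 0,"offset": [0,0,0],"spin": 0},
])

```text
t: 23.15
ee_pos: [0.4083, 0.2353, 0.0283]
orientation: [-180.0, -0.1, 3.7]
ft_force: [-0.1, 0.0, -0.0]
gripper_width: 0.0
finger_force: 0.0
```

Emit:
jog_arm([
  {"gripper": 0,"offset": [-0.0022,-0.0091,0],"spin": 4},
  {"gripper": 0,"offset": [-0.0022,-0.0091,0],"spin": 4},
  {"gripper": 0,"offset": [-0.0009,-0.0093,0],"spin": 4},
  {"gripper": 0,"offset": [-0.0009,-0.0093,0],"spin": 4},
  {"gripper": 0,"offset": [0.0004,-0.0094,0],"spin": 4},
  {"gripper": 0,"offset": [0.0004,-0.0094,0],"spin": 4},
  {"gripper": 0,"offset": [0.0017,-0.0092,0],"spin": 4},
  {"gripper": 0,"offset": [0.0017,-0.0092,0],"spin": 4},
  {"gripper": 0,"offset": [0,0,0],"spin": 0},
])

```text
t: 24.05
ee_pos: [0.4059, 0.1611, 0.0276]
orientation: [180.0, -0.1, 35.7]
ft_force: [-0.2, 0.9, 0.2]
gripper_width: -0.0001
finger_force: 0.0
```

Emit:
jog_arm([
  {"gripper": 0,"offset": [0.003,-0.0089,0],"spin": 4},
  {"gripper": 0,"offset": [0.003,-0.0089,0],"spin": 4},
  {"gripper": 0,"offset": [0.0041,-0.0084,0],"spin": 4},
  {"gripper": 0,"offset": [0.0041,-0.0084,0],"spin": 4},
  {"gripper": 0,"offset": [0.0053,-0.0078,0],"spin": 4},
  {"gripper": 0,"offset": [0.0053,-0.0078,0],"spin": 4},
  {"gripper": 0,"offset": [0.0063,-0.0069,0],"spin": 4},
  {"gripper": 0,"offset": [0.0063,-0.0069,0],"spin": 4},
  {"gripper": 0,"offset": [0.0072,-0.006,0],"spin": 4},
  {"gripper": 0,"offset": [0.0072,-0.006,0],"spin": 4},
  {"gripper": 0,"offset": [0,0,0],"spin": 0},
])

```text
t: 25.15
ee_pos: [0.4585, 0.0855, 0.0277]
orientation: [179.9, -0.0, 75.6]
ft_force: [-0.4, 0.3, 0.3]
gripper_width: 0.0002
finger_force: 0.0
```

```bash
python3 - <<'E'
from h import *
s=manip.sense(); e=s['ee_pos']; print(s['t'],e.round(4),s['orientation'].round(1),s['ft_force'].round(1))
c=shot("scene","sc11"); d=((c.max(2)<95)&(c.max(2)>50)).astype(np.uint8)[205:300,230:330]; n,l,st,ce=cv2.connectedComponentsWithStats(d)
for i in range(1,n):
    if st[i,4]>15:
        p=ce[i]+[230,205]; print(st[i]+[230,205,0,0,0],p.round(1),ray("scene",*p,.06).round(3))
h=np.array([.5347,.199])
for th in(23,15):
    f=np.radians(8.6-90-th); D=np.array([np.cos(f),np.sin(f)]); N=np.array([D[1],-D[0]]); X=h+.079*D+.029*N; print(th,"pad exp",X.round(3),proj("scene",[*X,.06]).round(1),proj("scene",[*(h+.142*D),.07]).round(1))
E
```

```text
25.15 [0.4585 0.0855 0.0277] [179.9  -0.   75.6] [-0.4  0.3  0.3]
[ 258  205   49   38 1065] [284.  219.9] [0.478 0.058 0.06 ]
23 pad exp [0.487 0.13 ] [270.7 235.1] [276.5 215.8]
15 pad exp [0.497 0.124] [268.1 232.6] [270.3 213.2]
```

Emit:
jog_arm([
  {"gripper": 0,"offset": [0.008,-0.0049,0],"spin": 4},
  {"gripper": 0,"offset": [0.008,-0.0049,0],"spin": 4},
  {"gripper": 0,"offset": [0.0086,-0.0038,0],"spin": 4},
  {"gripper": 0,"offset": [0.0086,-0.0038,0],"spin": 4},
  {"gripper": 0,"offset": [0,0,0],"spin": 0},
])

```text
t: 25.7
ee_pos: [0.4912, 0.0684, 0.0274]
orientation: [179.9, -0.0, 91.6]
ft_force: [0.3, -0.6, 0.2]
gripper_width: -0.0001
finger_force: 0.0
```

Emit:
jog_arm([
  {"gripper": 0,"offset": [0.0045,-0.0013,0],"spin": 2},
  {"gripper": 0,"offset": [0.0045,-0.0012,0],"spin": 2},
  {"gripper": 0,"offset": [0.003,-0.0007,0],"spin": 1},
  {"gripper": 0,"offset": [0,0,0],"spin": 0},
])

```text
t: 26.1
ee_pos: [0.502, 0.0653, 0.0269]
orientation: [-180.0, -0.0, 96.7]
ft_force: [-0.1, -0.1, -0.1]
gripper_width: -0.0001
finger_force: 0.2
```

Emit:
jog_arm([
  {"gripper": 0,"offset": [0.003,-0.0005,0],"spin": 1},
  {"gripper": 0,"offset": [0.003,-0.0005,0],"spin": 1},
  {"gripper": 0,"offset": [0.002,0,0],"spin": 0},
  {"gripper": 0,"offset": [0,0,0],"spin": 0},
])

```text
t: 26.5
ee_pos: [0.5082, 0.0642, 0.0268]
orientation: [-179.7, -0.1, 98.8]
ft_force: [-6.0, 0.1, 5.7]
gripper_width: -0.0001
finger_force: 3.5
```

Emit:
jog_arm([
  {"gripper": 0,"offset": [0.002,0,0],"spin": 0},
  {"gripper": 0,"offset": [0.002,0,0],"spin": 0},
  {"gripper": 0,"offset": [0,0,0],"spin": 0},
])

```text
t: 26.8
ee_pos: [0.5085, 0.0641, 0.0263]
orientation: [-179.2, -0.1, 98.8]
ft_force: [-13.8, -1.1, 13.5]
gripper_width: -0.0002
finger_force: 7.8
```

Emit:
jog_arm([
  {"gripper": 0,"offset": [0.002,0,0],"spin": 0},
  {"gripper": 0,"offset": [0,0,0],"spin": 0},
  {"gripper": 0,"offset": [0,0,0],"spin": 0},
  {"gripper": 0,"offset": [-0.015,0.002,0],"spin": 0},
  {"gripper": 0,"offset": [-0.04,0.0,0],"spin": 0},
  {"gripper": 0,"offset": [-0.035,-0.01,0.04],"spin": 0},
  {"gripper": 0,"offset": [-0.01,-0.04,0.045],"spin": 0},
  {"gripper": 0,"offset": [-0.01,-0.045,0.045],"spin": 0},
  {"gripper": 0,"offset": [0,-0.045,0.045],"spin": 0},
  {"gripper": 0,"offset": [0,-0.045,0.02],"spin": 0},
  {"gripper": 0,"offset": [0,0,0],"spin": 0},
])

```text
t: 27.9
ee_pos: [0.4169, -0.0972, 0.1966]
orientation: [179.4, 0.5, 98.4]
ft_force: [-0.1, 0.4, 0.6]
gripper_width: -0.0
finger_force: 0.0
```

```bash
python3 - <<'E'
from h import *
s=manip.sense(); print(s['t'],s['ee_pos'].round(4),s['ft_force'].round(1))
for n in("scene","top"): shot(n,n+"12")
a=cv2.imread("pics/scene0.png"); b=cv2.imread("pics/scene12.png")
def info(im):
    d=(im.max(2)<110).astype(np.uint8)[205:240,250:275]; k,l,st,ce=cv2.connectedComponentsWithStats(d)
    return [(st[i].tolist(),(ce[i]+[250,205]).round(2)) for i in range(1,k) if st[i,4]>10]
print(info(a),info(b))
x=cv2.cvtColor(a,6)[206:242:1,248:276:1].astype(int); y=cv2.cvtColor(b,6)[206:242,248:276].astype(int)
print((cv2.absdiff(a,b)[205:240,245:275].max(2)>40).sum()); print((x<100).astype(int)[::2].tolist().__len__())
for r in range(0,36,1): print("".join(".#"[int(v)] for v in x[r]<105),"".join(".#"[int(v)] for v in y[r]<105))
E
```

```text
27.9 [ 0.4169 -0.0972  0.1966] [-0.1  0.4  0.6]
[([3, 5, 19, 27, 254], array([262.07, 225.67]))] [([3, 4, 19, 28, 268], array([262.28, 224.97]))]
128
18
............................ ............................
............................ ............................
............................ ............................
............................ ................#...........
................#........... ...............###..........
................##.......... ...............####.........
...............####......... ..............######........
...............#####........ ..............#######.......
............#########....... ............##########......
............##########...... ............###########.....
............###########..... ............############....
...........#######.###...... ...........#######.####.....
...........######....#...... ...........######....##.....
...........###.............. ..........####..............
..........####.............. ..........####..............
..........####.............. ..........####..............
..........####.....
[... 440 characters left out ...]
....
......###########..####..... ......#################.....
.....#########..######...... .....##########.######......
.....#################...... .....#################......
.....#################...... .....#################......
......###############....... ......###############.......
.............########....... ........#...#########.......
...................#........ .................###........
............................ ............................
............................ ............................
............................ ............................
............................ ............................
............................ ............................
```

```bash
python3 - <<'E'
from h import *
a=cv2.cvtColor(cv2.imread("pics/scene0.png"),6).astype(np.float32); b=cv2.cvtColor(cv2.imread("pics/scene12.png"),6).astype(np.float32)
def sh(n,x0,y0,x1,y1,k=8,p=4):
    A=cv2.resize(a[y0:y1,x0:x1],None,fx=k,fy=k,interpolation=2); B=cv2.resize(b[y0-p:y1+p,x0-p:x1+p],None,fx=k,fy=k,interpolation=2)
    r=cv2.matchTemplate(B,A,cv2.TM_CCOEFF_NORMED); _,v,_,l=cv2.minMaxLoc(r); print(n,round(v,3),np.array(l)/k-p)
sh("pad",252,224,274,239); sh("pad front half",262,224,274,239); sh("nose",258,207,274,220); sh("bar",254,214,266,228); sh("hood vents",203,205,235,232); sh("flask",242,155,262,182); sh("tip box",276,130,312,164); sh("cube box",155,278,190,315)
# expected pad shift if nose sat on the lip (latch 0.16 rad): pad centre 7 mm lower
X=np.array([.512,.118,.06]); print("lip-case shift",proj("scene",X-[0,0,.007])-proj("scene",X))
E
```

```text
pad 1.0 [0. 0.]
pad front half 1.0 [0. 0.]
nose 0.857 [ 0.5   -0.375]
bar 0.998 [0. 0.]
hood vents 0.996 [0. 0.]
flask 0.659 [0.25 0.  ]
tip box 0.931 [-0.125  0.125]
cube box 1.0 [0. 0.]
lip-case shift [-0.02111977  2.02710086]
```

The pad and bar are back exactly at their starting pixels (0 px shift, against 2 px if the nose sat on the lip), so the door is latched. The neighbouring objects haven't moved.

```bash
python3 -c "
from bench import manip
print(manip.hand_in())"
```

```text
the job is handed in; nothing more can be done
None
```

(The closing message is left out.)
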